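# Unlock the gas valve and hold it open

### The arm

A 7-joint arm with a two-finger parallel gripper is mounted at the origin on the work surface. World frame = base frame: x ahead of the robot, y to its left, z up, the work surface at z = 0. Lengths are in m, angles in rad, forces in N, time in s.
With the tool pointing down it reaches from about 0.425 to 0.875 m from the base axis. Payload 4.7 kg.
Tool frame: the origin (TCP) lies at the very end of the fingers, on their centre line; the grasp point (between the pads) lies 19 mm behind it (ctrl.grip_point_offset is the z of the grasp point in the tool frame, in m); z points along the fingers, y is the direction in which the jaws open and shut (so a half turn about z gives the same grasp; the last joint's range is limited). The gripper opens to 87 mm and grips with 3 to 60 N. Pads are 19 mm wide; open, the fingers measure 117 mm over their backs; the gripper's body (75 mm by 190 mm) begins 51 mm behind the grasp point.
Start: joints at [-1.263, 0.321, -0.07, 1.45, 0.023, 1.371, -0.057], TCP at [0.188, 0.622, 0.223] pointing down, gripper open.
Joint ranges: [-2.86, 2.86], [-0.3, 2.09], [-1.38, 1.24], [0.06, 2.45], [-1.56, 4.7], [0.09, 2.05], [-2.69, 2.69]. Speed limits (rad/s): [2.57, 2.57, 3.14, 3.14, 3.14, 3.14, 3.14].

### API

Orientations are given as a rotation vector (axis times angle).
In Python, from station import ctrl gives the robot as it stands. The module is installed in compiled form; this text tells all that it offers.
- The arm moves only by the tool play_rows, never from a script. Its argument "targets" is one flat list of numbers, 6 for each row, row after row: the shift along the world's x, y, z in units of 25 mm (1.0 is 25 mm), then the turn, a rotation vector about the world's x, y, z in units of 8 degrees (1.0 is 8 degrees). In form: [tx, ty, tz, rx, ry, rz, tx, ty, tz, rx, ry, rz, ...]. A call has 1 to 5 rows; each row shifts and turns the commanded pose from where the row before left it; what a row does not reach is not made up. A row lasts 1/10 s, in which the tool goes at most 50 mm and 8.59 degrees, less where a joint would pass 70% of its speed; a pose out of reach is approached as far as the arm can. A call is refused whole if a number of a shift passes 1 or a number of a turn 1, either way. A call with a gripper value outside its range is refused whole. "hand" is the opening, from 0 (shut) to 1 (fully open), set as the call begins (left out, the last holds). The fingers move at their own pace and stop on an object; "force" is the grip in N (left out, the last holds). Time passes only in rows, so rows that do not move let the fingers close. It gives the time, the measured TCP pose, the force and the opening at its end, in the units of the state.
- ctrl.read_state(): the state, without advancing time (a new reading comes with each control period).
- ctrl.camera(name): name is "scene" or "top"; returns a dict with "image" (480x640x3 uint8, red, green, blue), "depth" (480x640 float32, m along the optical axis (not along the pixel's ray), 0 where there is no reading), "fx", "fy", "cx", "cy" (pixels), "R" (3x3) and "t" (3): a world point X has camera coordinates R X + t. Camera axes: x right, y down, z forward; pixel columns grow to the right and rows downward; lengths in m; the calibration is good to about 2 mm. A picture is of the moment at which its call begins.
- ctrl.hand_in(): hands the job in, once; it reports no verdict.
The state is a dict: "clock": time; "qpos": joint angles; "joint_vel": joint speeds; "effort": joint torques, N m; "position": TCP position; "orientation": TCP orientation; "contact_force": force on the tool from outside, world axes, zero at the start; "torque": the same for the moment, N m; "opening": opening from 0.0 (shut) to 1.0 (fully open).
Only numpy, scipy, OpenCV 4.12 (cv2) and the standard library are available. Lean on these libraries where they do the work, as an engineer would, in place of code of your own. Each camera call takes 0.05 s, during which the arm holds its last target. There are 200 camera calls.

### The job

Lift the loose metal cap off the gas lock valve and set it down upright on the bare worktop. Then take the steel key out of its wooden stand, push it fully home into the keyway of the valve (the pins in it are sticky, so wiggle it past them), and only then turn it a quarter turn clockwise, seen from above. The plug springs back if released, so finish still gripping the key, fully turned, with it pushed home; leave everything else on the worktop where it is.

Things in the scene. Friction and masses are not known exactly. Their poses are not given: they have to be found in the camera images.
- valve: Gas lock valve fixed to the worktop: dark steel body 84 x 64 x 22 mm high (long side along its x), origin in the middle of its underside; a steel collar 44 mm across stands on its middle up to 52 mm above the worktop; a 22 mm thick brass stub and a copper pipe leave it towards its +x, reaching 94 mm from the origin. At rest the keyway lies along its x. Never moves.
- plug_mouth (a point): Centre of the keyway's mouth, on top of the brass plug in the collar, 51 mm above the worktop, 1 mm below the collar's rim; under the cap at first. Turns with the plug. The keyway is a vertical slot 20 mm along this frame's x, 8 mm along y, 29 mm deep, z up, its mouth chamfered 1.5 mm. Two sticky pins jut into it 11 and 18 mm below the mouth (see joint plug).
- plug (a joint): Turn of the plug, rad: 0 at rest, grows clockwise seen from above, stop at 1.62. A 0.05 N m/rad spring with 0.015 N m friction turns it back when let go. Pins: round, one from each long wall, to 1 mm from the middle plane, 5 mm either side of the axis; each yields sideways at 2.5 N and stays, so pushing the key past takes 5 to 15 N down, eased by small twists (0.05 rad).
- cap_knob (a point): Middle of the grip knob of the loose aluminium cap (about 70 g), z up: upright round knob, 20 mm across, 26 mm high, this point 13 mm above the cap's flat top and 47 mm above its lower rim. At first the cap sits loosely over the valve's collar, its rim 22 mm above the worktop; it clears the collar when raised 35 mm.
- cap: The same cap: round cover 53 mm across, 34 mm high without the knob, open below; origin at the centre of its lower rim.
- stand: Wooden key stand, fixed block 70 x 56 x 36 mm high, origin in the middle of its underside; a slot 20 x 8 mm (long along its x) in its top holds the key. Never moves.
- key_bow (a point): Centre of the bow (flat grip) of the loose steel key (about 70 g), upright in the stand; z up. The bow is 30 mm wide along x, 10 mm thick along y, 24 mm high: pinch it across y from above. The key looks the same after a half turn about z. Fully home in the valve, this point is 34 mm above the plug mouth.
- key_tip (a point): Middle of the lower end of the key's blade, 60 mm below the bow's centre, same axes. The blade is 18 mm (x) by 6 mm (y) and 26 mm long, thinned to 2 mm over its last 3 to 5 mm.
- board: Bystander: round wooden rolling board 220 mm across, 26 mm high on three feet; origin under its centre.
- pin: Bystander: white nylon rolling pin 38 mm thick, 340 mm long along its x, lying on the board; origin at its underside.
- tava: Bystander: aluminium tava 244 mm across and 14 mm high, wooden handle to its +x reaching 280 mm; origin under the pan's centre.
- spice_box: Bystander: closed plastic spice box 114 x 184 x 61 mm high; origin under its centre.
- katori: Bystander: small steel bowl 90 mm across, 34 mm high; origin under its centre.
- jar: Bystander: glass jar 52 mm across, 75 mm high; origin under its centre.
- spoon: Bystander: wooden spoon 190 mm long along its x, lying flat.
- key: The same key, 72 mm long; origin at the lower end of its blade. Above the blade a shoulder 24 x 12 mm, 6 mm high, its underside 34 mm below the bow's centre: it rests on the stand's top, or on the plug when fully home. A 10 x 8 mm shank joins it to the bow.

How it is judged:
By the outcome, as a careful person would: the job done as asked, in the order asked, and still so for the second after the job is handed in, while the arm keeps its last pose, push and grip.
It also fails if it takes over 67 s, if anything falls off the work surface, if the arm or the gripper's body presses on something with over 40 N, if the wrist force passes 120 N, or if a joint passes its speed limit or range.

## Working session

There is one attempt and no reset: what is moved stays moved. The work goes in short steps, Python scripts to look and compute and a tool call to move; the robot and the scene stay as the last step left them, time stands still between calls to the robot, and variables do not carry over. Pictures are saved under pics/ and viewed, about 8 in all and at most 12, crops included, and the job is handed in when it is done.

Besides the shell and the picture viewer there is one more tool, called by a JSON object that holds its "name" and its "arguments", one argument or row to a line. play_rows: Moves the arm, as the interface text tells. Its arguments: {"type":"object","properties":{"targets":{"type":"array"},"hand":{"type":"number"},"force":{"type":"number"}},"required":["targets"]}

```bash
ls; mkdir -p pics
cat > h.py <<'E'
import numpy as np, cv2
from station import ctrl
def snap(n,f=None):
    c=ctrl.camera(n)
    if f: cv2.imwrite('pics/'+f,c['image'][:,:,::-1])
    return c
def ray(c,u,v,z):
    R,t=np.array(c['R']),np.array(c['t']); o=-R.T@t
    d=R.T@np.array([(u-c['cx'])/c['fx'],(v-c['cy'])/c['fy'],1]); return o+d*(z-o[2])/d[2]
def cloud(c):
    v,u=np.mgrid[:480,:640]; d=c['depth']
    P=np.stack([(u-c['cx'])/c['fx']*d,(v-c['cy'])/c['fy']*d,d],-1)
    W=(P-np.array(c['t']))@np.array(c['R']); W[d==0]=np.nan; return W
def proj(c,X):
    p=np.array(c['R'])@X+np.array(c['t']); return c['fx']*p[0]/p[2]+c['cx'],c['fy']*p[1]/p[2]+c['cy']
E
python3 - <<'E'
from h import *
for n in('top','scene'):
    c=snap(n,n+'0.png'); R=np.array(c['R']); print(n,c['fx'],c['cx'],c['cy'],'origin',-R.T@c['t']); print(R.round(3))
s=ctrl.read_state(); print(s, ctrl.grip_point_offset)
E
```

```text
pics
top 449.267940941431 324.255427982417 242.4448229941698 origin [ 0.46901593 -0.13062352  1.09097745]
[[-0.018 -1.     0.017]
 [-0.995  0.016 -0.094]
 [ 0.094 -0.019 -0.995]]
scene 486.914031930528 322.0077244839084 247.3131036550296 origin [ 1.27312884 -0.20658998  0.63371487]
[[ 0.11   0.994  0.004]
 [ 0.598 -0.063 -0.799]
 [-0.794  0.09  -0.601]]
{'clock': 0.1, 'qpos': array([-1.2629127 ,  0.32173691, -0.07012685,  1.45156643,  0.0226259 ,
        1.37080711, -0.05690469]), 'joint_vel': array([-0.00042428, -0.00067325,  0.00140562, -0.00304434, -0.00025019,
       -0.00092129, -0.00137433]), 'effort': array([ 4.16679604e-04, -4.92568946e+01, -4.05507199e-01, -3.13400745e+01,
       -6.42663846e-02,  3.94344761e-02,  5.65036282e-05]), 'position': array([0.18810858, 0.62165812, 0.22157226]), 'orientation': array([-4.59688170e-01, -3.10762917e+00,  2.70762606e-03]), 'contact_force': array([0.81935817, 0.40765973, 0.53112801]), 'torque': array([ 0.00249419,  0.00776394, -0.01133456]), 'opening': 1.0022617766023172} -0.0187
```

View pics/top0.png

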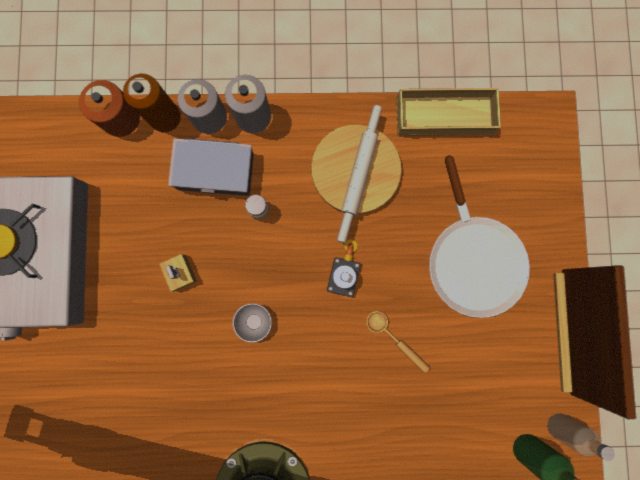

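View pics/scene0.png

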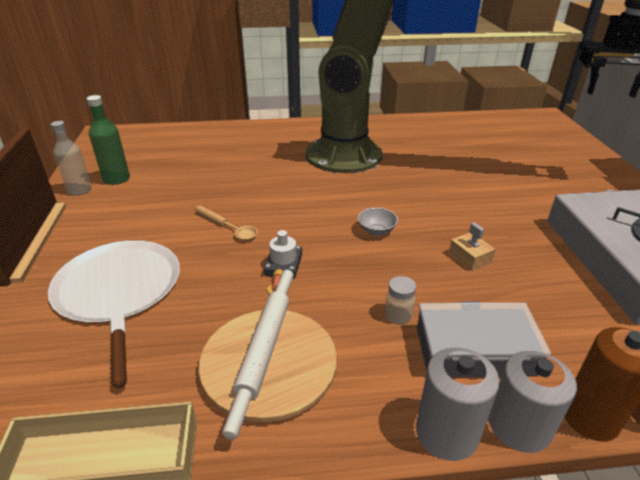

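Run:
```python
from h import *
t=snap('top'); s=snap('scene')
def crop(c,u,v,w,h): return cv2.resize(c['image'][v-h//2:v+h//2,u-w//2:u+w//2,::-1],(400,300),interpolation=cv2.INTER_CUBIC)
im=np.vstack([np.hstack([crop(t,344,270,80,60),crop(t,177,273,80,60)]),np.hstack([crop(s,284,255,80,60),crop(s,474,245,80,60)])])
cv2.imwrite('pics/crops.png',im)
for n,c in(('top',t),('scene',s)):
    W=cloud(c)
    for nm,ctr,zs in(('valve',ray(t,344,277,.06),[(.015,.03),(.05,.062),(.07,.09)]),('stand',ray(t,177,273,.05),[(.03,.042),(.06,.11)])):
        r=np.hypot(W[...,0]-ctr[0],W[...,1]-ctr[1])
        for a,b in zs:
            m=(r<.06)&(W[...,2]>a)&(W[...,2]<b)
            if m.sum()<3: print(n,nm,a,b,'none');continue
            P=W[m]; q=cv2.minAreaRect((P[:,:2]*1000).astype(np.float32))
            print(n,nm,a,b,m.sum(),'mean',P.mean(0).round(4),'zmax',P[:,2].max().round(4),'rect',np.round(q[0],1),np.round(q[1],1),round(q[2],1))
```

```text
top valve 0.015 0.03 585 mean [ 0.4906 -0.195   0.0228] zmax 0.0293 rect [ 495.1 -197.4] [ 64.1 100.1] 75.3
top valve 0.05 0.062 339 mean [ 0.4872 -0.1948  0.0567] zmax 0.0619 rect [ 488.1 -194.6] [51.  50.4] 89.0
top valve 0.07 0.09 64 mean [ 0.487  -0.1951  0.0827] zmax 0.0876 rect [ 487.6 -195.1] [18.1 18. ] 89.8
top stand 0.03 0.042 635 mean [0.5037 0.1934 0.037 ] zmax 0.042 rect [504.2 195.6] [70.5 57.2] 23.7
top stand 0.06 0.11 91 mean [0.5039 0.1938 0.0784] zmax 0.0876 rect [503.9 194.8] [29.5 10.5] 25.8
scene valve 0.015 0.03 489 mean [ 0.5116 -0.1979  0.022 ] zmax 0.03 rect [ 496.4 -199. ] [65.1 95.3] 75.3
scene valve 0.05 0.062 308 mean [ 0.4964 -0.1968  0.0554] zmax 0.0615 rect [ 491.9 -196.6] [52.2 49. ] 86.4
scene valve 0.07 0.09 91 mean [ 0.4927 -0.1966  0.0788] zmax 0.0835 rect [ 490.4 -196.5] [18.6 20.5] 34.0
scene stand 0.03 0.042 580 mean [0.5114 0.1918 0.0354] zmax 0.0419 rect [505.7 194.5] [72.8 61.1] 23.1
scene stand 0.06 0.11 158 mean [0.5087 0.193  0.0733] zmax 0.083 rect [506.  193.3] [30.9 13.9] 24.7
```

View pics/crops.png

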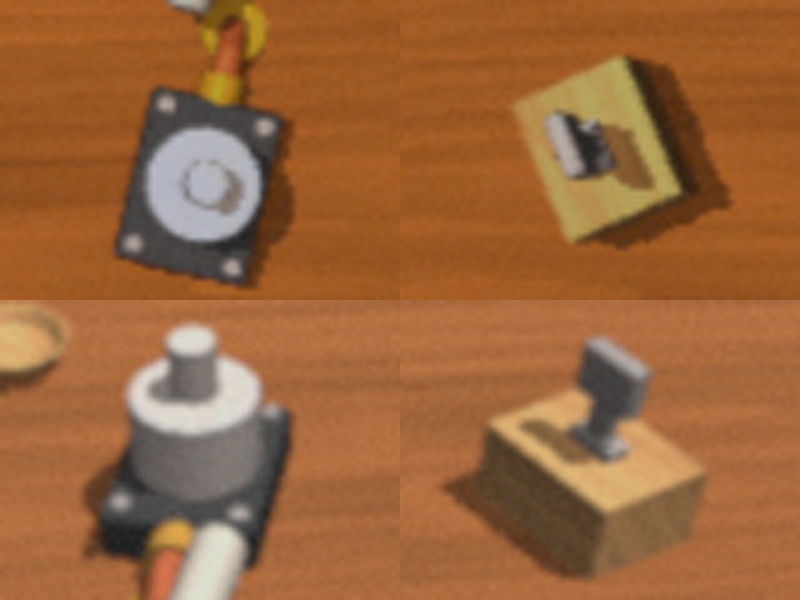

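{"name": "play_rows", "arguments": {
  "targets": [1,-1,0,0,0,0,1,-1,0,0,0,0,1,-1,0,0,0,0,1,-1,0,0,0,0,1,-1,0,0,0,0],
  "hand": 0.55,
  "force": 20
}}

```text
clock: 0.7
position: [0.3141, 0.4959, 0.2224]
orientation: [0.46, 3.108, -0.0]
contact_force: [0.7, -0.2, 0.5]
opening: 0.632
```

{"name": "play_rows", "arguments": {
  "targets": [1,-1,0,0,0,0,1,-1,0,0,0,0,1,-1,0,0,0,0,1,-1,0,0,0,0,1,-1,0,0,0,0]
}}

```text
clock: 1.2
position: [0.439, 0.371, 0.2225]
orientation: [-0.46, -3.108, -0.0]
contact_force: [0.2, -0.1, 0.7]
opening: 0.548
```

{"name": "play_rows", "arguments": {
  "targets": [1,-1,0,0,0,0.2,1,-1,0,0,0,0,0,-1,0,0,0,0,0,-1,0,0,0,0,0,-1,0,0,0,0]
}}

```text
clock: 1.7
position: [0.4882, 0.246, 0.2223]
orientation: [-0.417, -3.113, 0.0]
contact_force: [-0.3, -0.9, 0.3]
opening: 0.55
```

{"name": "play_rows", "arguments": {
  "targets": [0,-1,0,0,0,0,0,-1,0,0,0,0,0,-1,0,0,0,0,0,-1,0,0,0,0,0,-1,0,0,0,0]
}}

```text
clock: 2.2
position: [0.488, 0.1211, 0.2225]
orientation: [-0.416, -3.114, -0.0]
contact_force: [-0.4, -0.4, 0.9]
opening: 0.552
```

{"name": "play_rows", "arguments": {
  "targets": [0,-1,0,0,0,0,0,-1,0,0,0,0,0,-1,0,0,0,0,0,-1,0,0,0,0,0,-1,0,0,0,0]
}}

```text
clock: 2.7
position: [0.488, -0.0038, 0.2226]
orientation: [0.416, 3.114, 0.0]
contact_force: [0.6, -0.3, -0.3]
opening: 0.549
```

{"name": "play_rows", "arguments": {
  "targets": [0,-1,0,0,0,0,0,-1,0,0,0,0,0,-1,0,0,0,0,0,-1,0,0,0,0,0,0,0,0,0,0]
}}

```text
clock: 3.2
position: [0.4877, -0.107, 0.2227]
orientation: [0.426, 3.112, -0.002]
contact_force: [0.0, -0.0, -0.2]
opening: 0.55
```

{"name": "play_rows", "arguments": {
  "targets": [0,-1,-1,0,0,0,0,-1,-1,0,0,0,0,-1,-1,0,0,0,0,-0.69,-1,0,0,0,0,0,0,0,0,0]
}}

```text
clock: 3.7
position: [0.4853, -0.1962, 0.1194]
orientation: [-0.421, -3.107, 0.001]
contact_force: [0.0, -0.2, 0.4]
opening: 0.546
```

{"name": "play_rows", "arguments": {
  "targets": [0,0,0,0,0,0,0,0,0,0,0,0]
}}

```text
clock: 3.9
position: [0.4895, -0.1937, 0.1237]
orientation: [0.413, 3.113, 0.001]
contact_force: [-0.0, -0.1, 0.3]
opening: 0.548
```

Run:
```python
from h import *
s=snap('scene');t=snap('top')
print(ctrl.read_state()['position'])
def crop(c,u,v,w,h): return cv2.resize(c['image'][v-h//2:v+h//2,u-w//2:u+w//2,::-1],(400,300),interpolation=cv2.INTER_CUBIC)
cv2.imwrite('pics/c2.png',np.hstack([crop(s,284,240,120,90),crop(t,344,270,120,90)]))
```

```text
[ 0.48948929 -0.19388552  0.12383199]
```

View pics/c2.png

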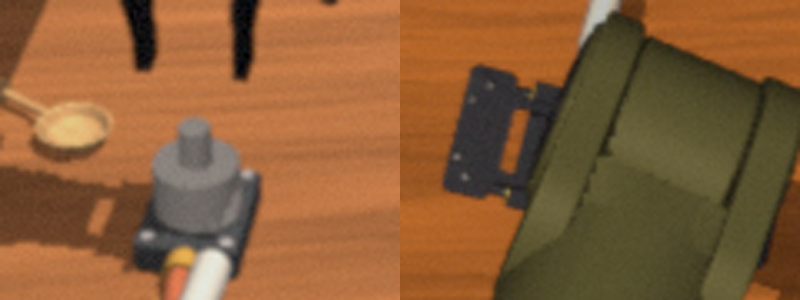

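{"name": "play_rows", "arguments": {
  "targets": [0,0,-0.9,0,0,0,0,0,-0.9,0,0,0,0,0,-0.6,0,0,0,0,0,-0.1,0,0,0,0,0,0,0,0,0]
}}

```text
clock: 4.5
position: [0.4885, -0.1949, 0.0603]
orientation: [0.416, 3.114, 0.0]
contact_force: [-0.0, -0.4, 0.5]
opening: 0.547
```

{"name": "play_rows", "arguments": {
  "targets": [0,0,0,0,0,0,0,0,0,0,0,0,0,0,0,0,0,0,0,0,0,0,0,0,0,0,0,0,0,0],
  "hand": 0.1,
  "force": 20
}}

```text
clock: 5.0
position: [0.4884, -0.1952, 0.0604]
orientation: [0.416, 3.113, 0.0]
contact_force: [-0.2, -0.3, 1.7]
opening: 0.223
```

{"name": "play_rows", "arguments": {
  "targets": [0,0,0.3,0,0,0,0,0,0.6,0,0,0,0,0,0.8,0,0,0,0,0,0.8,0,0,0,0,0,0.5,0,0,0]
}}

```text
clock: 5.5
position: [0.4891, -0.1955, 0.1376]
orientation: [0.416, 3.111, 0.0]
contact_force: [0.3, -1.0, -1.0]
opening: 0.223
```

{"name": "play_rows", "arguments": {
  "targets": [0,0.4,0,0,0,0,0,0.9,0,0,0,0,0,1,0,0,0,0,0.1,1,0,0,0,0,0.1,1,0,0,0,0]
}}

```text
clock: 6.0
position: [0.4924, -0.0856, 0.1343]
orientation: [-0.416, -3.112, -0.001]
contact_force: [-0.0, 0.4, -0.8]
opening: 0.221
```

{"name": "play_rows", "arguments": {
  "targets": [0,1,0,0,0,0,0,1,0,0,0,0,0,0.9,0,0,0,0,0,0.5,0,0,0,0,0,0.1,0,0,0,0]
}}

```text
clock: 6.5
position: [0.4927, 0.0019, 0.1345]
orientation: [-0.411, -3.113, -0.0]
contact_force: [-0.1, -0.5, -0.7]
opening: 0.223
```

{"name": "play_rows", "arguments": {
  "targets": [0,0,-0.6,0,0,0,0,0,-1,0,0,0,0,0,-1,0,0,0,0,0,-0.6,0,0,0,0,0,0,0,0,0]
}}

```text
clock: 7.0
position: [0.491, -0.0016, 0.0528]
orientation: [-0.418, -3.109, 0.004]
contact_force: [-0.6, -0.1, -0.3]
opening: 0.223
```

Run:
```python
from h import *
print(ctrl.read_state()['position'],ctrl.read_state()['opening'])
s=snap('scene','s3.png'); t=snap('top')
p=[int(x) for x in proj(s,np.array([.49,-.1,.05]))]
cv2.imwrite('pics/s3c.png',cv2.resize(s['image'][p[1]-75:p[1]+75,p[0]-100:p[0]+100,::-1],(800,600),interpolation=cv2.INTER_CUBIC))
```

```text
[ 0.49099373 -0.00158046  0.05283754] 0.22301726625084756
```

View pics/s3c.png

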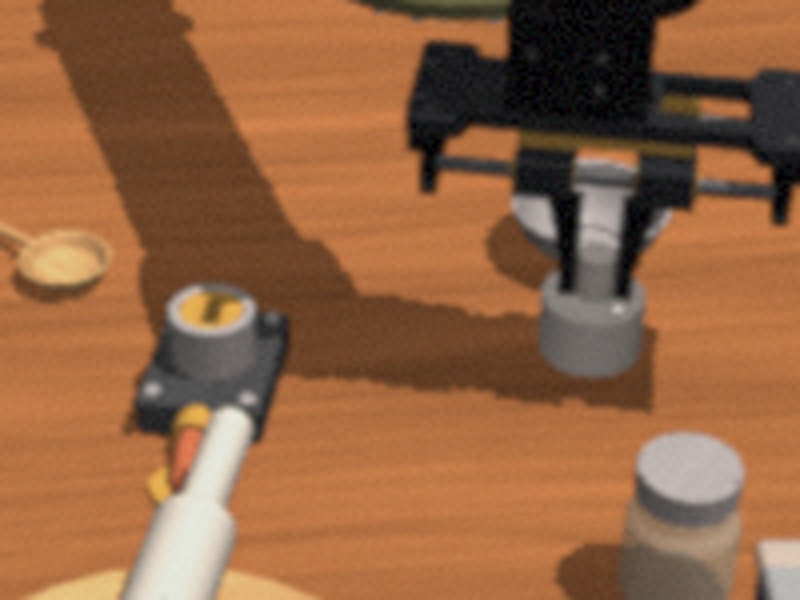

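{"name": "play_rows", "arguments": {
  "targets": [0,0,-0.3,0,0,0,0,0,-0.3,0,0,0,0,0,-0.1,0,0,0,0,0,0,0,0,0,0,0,0,0,0,0]
}}

```text
clock: 7.6
position: [0.4934, -0.0001, 0.0383]
orientation: [-0.416, -3.114, -0.001]
contact_force: [-2.9, -0.2, 5.9]
opening: 0.218
```

{"name": "play_rows", "arguments": {
  "targets": [0,0,0,0,0,0,0,0,0,0,0,0,0,0,0,0,0,0,0,0,0,0,0,0],
  "hand": 0.55
}}

```text
clock: 8.0
position: [0.4933, -0.0, 0.0375]
orientation: [0.416, 3.114, 0.0]
contact_force: [-1.2, 0.7, 0.7]
opening: 0.496
```

{"name": "play_rows", "arguments": {
  "targets": [0,0,0.5,0,0,0,0,0,1,0,0,0,0,0,1,0,0,0,0,0,1,0,0,0,0,0,1,0,0,0]
}}

```text
clock: 8.5
position: [0.4933, -0.0003, 0.152]
orientation: [0.417, 3.113, 0.001]
contact_force: [-0.7, -0.3, -0.2]
opening: 0.552
```

{"name": "play_rows", "arguments": {
  "targets": [0.1,0.4,0,0,0,1,0.1,1,0,0,0,1,0.1,1,0,0,0,1,0.1,1,0,0,0,1,0.07,1,0,0,0,1]
}}

```text
clock: 9.0
position: [0.5053, 0.1108, 0.1512]
orientation: [-0.682, 3.066, 0.0]
contact_force: [-0.2, 0.2, -0.1]
opening: 0.551
```

{"name": "play_rows", "arguments": {
  "targets": [0,1,0,0,0,0,0,1,0,0,0,0,0,0.8,0,0,0,0,0,0.4,0,0,0,0,0,0.17,0,0,0,0]
}}

```text
clock: 9.5
position: [0.505, 0.195, 0.1506]
orientation: [-0.676, 3.068, 0.0]
contact_force: [-0.0, -1.1, -0.6]
opening: 0.552
```

{"name": "play_rows", "arguments": {
  "targets": [0,0,-0.4,0,0,0,0,0,-0.4,0,0,0,0,0,0,0,0,0,0,0,0,0,0,0,0,0,0,0,0,0]
}}

```text
clock: 10.0
position: [0.5052, 0.1937, 0.1302]
orientation: [-0.672, 3.069, 0.0]
contact_force: [-0.8, -0.5, 0.1]
opening: 0.549
```

Run:
```python
from h import *
from scipy.spatial.transform import Rotation as Ro
st=ctrl.read_state(); R=Ro.from_rotvec(st['orientation']).as_matrix(); print(st['position'],'yaw',np.degrees(np.arctan2(R[1,1],R[0,1])),R[:,2])
s=snap('scene'); t=snap('top')
def crop(c,X,w,h):
    u,v=[int(round(x)) for x in proj(c,np.array(X))]; print(u-w//2,v-h//2)
    return cv2.resize(c['image'][v-h//2:v+h//2,u-w//2:u+w//2,::-1],(400,300),interpolation=cv2.INTER_CUBIC)
cv2.imwrite('pics/c4.png',np.vstack([np.hstack([crop(s,[.505,.194,.08],120,90),crop(t,[.505,.194,.08],120,90)]),np.hstack([crop(s,[.488,-.195,.051],40,30),crop(t,[.488,-.195,.051],40,30)])]))
for n,c in(('top',t),('scene',s)):
    W=cloud(c); hsv=cv2.cvtColor(c['image'],cv2.COLOR_RGB2HSV)
    r=np.hypot(W[...,0]-.488,W[...,1]+.195)
    m=(r<.045)&(W[...,2]>.044)&(W[...,2]<.06)
    P=W[m]; q=cv2.minAreaRect((P[:,:2]*1000).astype(np.float32)); print(n,m.sum(),P.mean(0).round(4),np.round(q[0],1),np.round(q[1],1))
    # brass disc
    b=((hsv[...,0]>12)&(hsv[...,0]<35)&(hsv[...,1]>110)&(hsv[...,2]>60)&(r<.03)).astype(np.uint8)
    cn,_=cv2.findContours(b,cv2.RETR_EXTERNAL,cv2.CHAIN_APPROX_NONE)
    if cn:
        k=max(cn,key=cv2.contourArea); h=cv2.convexHull(k)
        G=np.array([ray(c,*p[0],.051) for p in h]); e=cv2.minEnclosingCircle((G[:,:2]*1000).astype(np.float32)); print('brass',e,cv2.contourArea(k))
        full=np.zeros(b.shape,np.uint8); cv2.drawContours(full,[h],-1,1,-1)
        g=cv2.cvtColor(c['image'],cv2.COLOR_RGB2GRAY).astype(float); full=cv2.erode(full,np.ones((3,3)))
        vv,uu=np.nonzero(full); gv=g[vv,uu]; w=np.clip(np.percentile(gv,70)*.8-gv,0,None)
        G=np.array([ray(c,u,v,.051)[:2] for u,v in zip(uu,vv)]); mu=(w[:,None]*G).sum(0)/w.sum(); C=((G-mu).T*w)@(G-mu)/w.sum(); ev,V=np.linalg.eigh(C)
        print('slot',mu.round(4),'ang',np.degrees(np.arctan2(V[1,1],V[0,1])),np.sqrt(ev)*1000)
```

```text
[0.50522373 0.19366377 0.13016267] yaw 114.71962576243695 [ 1.37372729e-04  4.01310358e-05 -9.99999990e-01]
417 181
111 226
264 230
324 261
top 248 [ 0.4871 -0.195   0.0522] [ 487.1 -194.7] [41.7 39.2]
brass ((487.41766357421875, -194.45338439941406), 16.07191276550293) 132.0
slot [ 0.4877 -0.1943] ang 161.69932744577656 [2.00978163 5.39718339]
scene 267 [ 0.4918 -0.1968  0.0503] [ 489.4 -196.5] [40.1 45.2]
brass ((487.2244873046875, -197.40074157714844), 15.188323974609375) 91.5
slot [ 0.4889 -0.197 ] ang 167.08197542200804 [1.90562494 4.77604087]
```

View pics/c4.png

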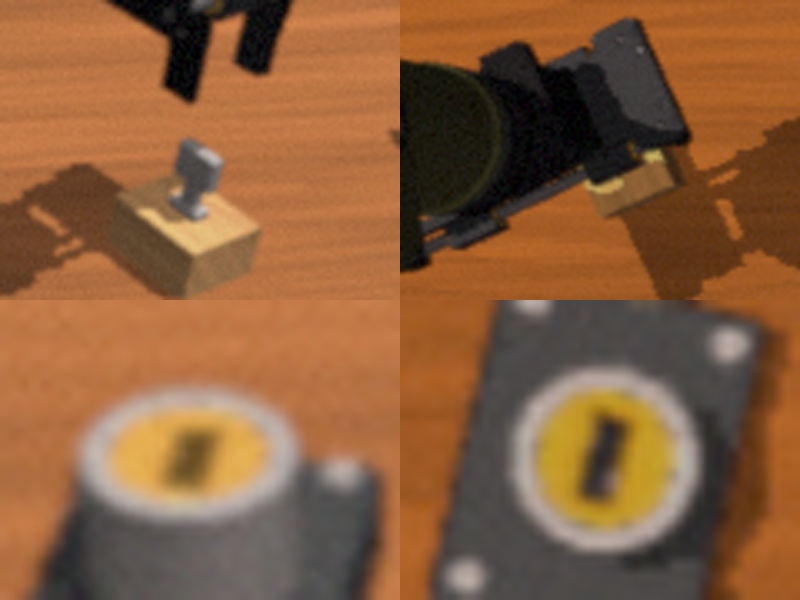

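{"name": "play_rows", "arguments": {
  "targets": [0,0,-0.6,0,0,0,0,0,-1,0,0,0,0,0,-0.9,0,0,0,0,0,-0.5,0,0,0,0,0,-0.16,0,0,0]
}}

```text
clock: 10.6
position: [0.5037, 0.1936, 0.049]
orientation: [0.673, -3.065, 0.001]
contact_force: [-0.0, 0.1, 0.1]
opening: 0.55
```

{"name": "play_rows", "arguments": {
  "targets": [0,0,0,0,0,0,0,0,0,0,0,0,0,0,0,0,0,0,0,0,0,0,0,0,0,0,0,0,0,0],
  "hand": 0.0,
  "force": 15
}}

```text
clock: 11.1
position: [0.5054, 0.1944, 0.0517]
orientation: [-0.674, 3.067, 0.001]
contact_force: [-0.0, -0.0, -0.6]
opening: 0.179
```

{"name": "play_rows", "arguments": {
  "targets": [0,0,0,0,0,0,0,0,0,0,0,0,0,0,0,0,0,0],
  "force": 30
}}

```text
clock: 11.4
position: [0.5052, 0.1943, 0.0514]
orientation: [-0.674, 3.068, 0.0]
contact_force: [-0.7, -0.5, 2.5]
opening: 0.114
```

{"name": "play_rows", "arguments": {
  "targets": [0,0,0.3,0,0,0,0,0,0.7,0,0,0,0,0,1,0,0,0,0,0,1,0,0,0,0,0,1,0,0,0],
  "force": 60
}}

```text
clock: 11.9
position: [0.5047, 0.1939, 0.1522]
orientation: [0.674, -3.068, 0.0]
contact_force: [0.9, -0.7, -0.2]
opening: 0.107
```

{"name": "play_rows", "arguments": {
  "targets": [-0.1,-0.6,0,0,0,-0.99,-0.1,-1,0,0,0,-0.99,-0.1,-1,0,0,0,-0.99,-0.1,-1,0,0,0,-0.99,-0.1,-1,0,0,0,-0.99]
}}

```text
clock: 12.4
position: [0.4921, 0.0781, 0.1513]
orientation: [-0.414, -3.114, -0.0]
contact_force: [0.2, -0.6, -0.1]
opening: 0.104
```

{"name": "play_rows", "arguments": {
  "targets": [-0.1,-1,0,0,0,0,-0.1,-1,0,0,0,0,0,-1,0,0,0,0,0,-1,0,0,0,0,0,-1,0,0,0,0]
}}

```text
clock: 12.9
position: [0.4872, -0.0469, 0.1514]
orientation: [-0.406, -3.115, -0.001]
contact_force: [0.4, -0.1, -0.5]
opening: 0.108
```

{"name": "play_rows", "arguments": {
  "targets": [0,-1,0,0,0,0,0,-1,0,0,0,0,0,-1,0,0,0,0,0,-1,0,0,0,0,0,-0.8,0,0,0,0]
}}

```text
clock: 13.4
position: [0.4871, -0.1675, 0.1514]
orientation: [0.407, 3.115, -0.0]
contact_force: [0.2, 0.2, -0.8]
opening: 0.107
```

{"name": "play_rows", "arguments": {
  "targets": [0,-0.2,-0.3,0,0,0,0,0,-0.6,0,0,0,0,0,-0.5,0,0,0,0,0,-0.2,0,0,0,0,0,0,0,0,0]
}}

```text
clock: 13.9
position: [0.4868, -0.1699, 0.11]
orientation: [-0.404, -3.113, -0.0]
contact_force: [-0.6, 0.0, -0.7]
opening: 0.11
```

{"name": "play_rows", "arguments": {
  "targets": [0,0,0,0,0,0,0,0,0,0,0,0]
}}

```text
clock: 14.1
position: [0.488, -0.1707, 0.1117]
orientation: [0.405, 3.114, 0.0]
contact_force: [0.1, -0.3, -1.0]
opening: 0.108
```

Run:
```python
from h import *
from scipy.spatial.transform import Rotation as Ro
st=ctrl.read_state(); R=Ro.from_rotvec(st['orientation']).as_matrix(); print(st['position'],'yaw',np.degrees(np.arctan2(R[1,1],R[0,1])),st['opening'])
s=snap('scene','s5.png'); t=snap('top')
X=np.array([.488,-.195,.08])
def crop(c,w,h,o):
    u,v=[int(round(x)) for x in proj(c,X)]; print(u-w//2,v-h//2)
    return cv2.resize(c['image'][v-h//2:v+h//2,u-w//2:u+w//2,::-1],o,interpolation=cv2.INTER_CUBIC)
cv2.imwrite('pics/c5.png',crop(s,80,60,(800,600)))
```

```text
[ 0.48804083 -0.17073647  0.11166853] yaw 75.19024947714881 0.10799241896862154
243 203
```

View pics/c5.png

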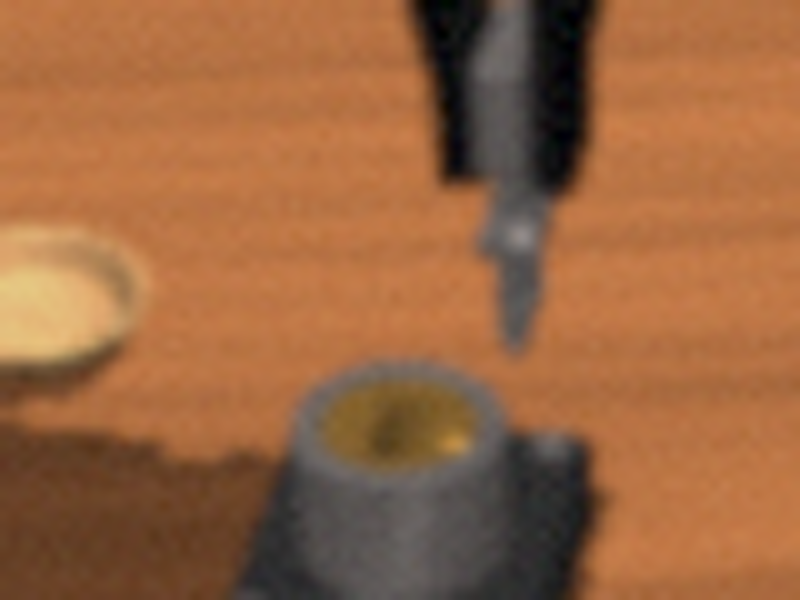

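Run:
```python
from h import *
s=snap('scene'); p=ctrl.read_state()['position']; print(p)
xd=np.array([np.cos(np.radians(-14.8)),np.sin(np.radians(-14.8)),0])
tip=p+[0,0,.0187-.060]
for d in(-3,0,3): print(d,[((np.array(proj(s,tip+xd*(e+d)*.001))-[243,203])*10).round() for e in(9,-9)])
print('fingertip',(np.array(proj(s,p))-[243,203])*10)
for c in([.488,-.1955,.051],[.491,-.1955,.051]): print('slot',[((np.array(proj(s,np.array(c)+xd*e*.001))-[243,203])*10).round() for e in(10,0,-10)])
```

```text
[ 0.48787275 -0.1708687   0.111561  ]
-3 [array([519., 352.]), array([536., 300.])]
0 [array([516., 361.]), array([533., 309.])]
3 [array([513., 370.]), array([530., 317.])]
fingertip [518.42905964 160.78558911]
slot [array([394., 450.]), array([405., 421.]), array([415., 391.])]
slot [array([395., 459.]), array([405., 429.]), array([416., 400.])]
```

{"name": "play_rows", "arguments": {
  "targets": [0,-0.4,0,0,0,0,0,-0.4,0,0,0,0,0,-0.2,0,0,0,0,0,0,0,0,0,0,0,0,0,0,0,0]
}}

```text
clock: 14.75
position: [0.4874, -0.1961, 0.111]
orientation: [-0.407, -3.115, -0.0]
contact_force: [0.3, 1.2, -0.2]
opening: 0.109
```

{"name": "play_rows", "arguments": {
  "targets": [0,0,-0.2,0,0,0,0,0,-0.2,0,0,0,0,0,0,0,0,0,0,0,0,0,0,0,0,0,0,0,0,0]
}}

```text
clock: 15.25
position: [0.4876, -0.1958, 0.1011]
orientation: [0.405, 3.115, 0.0]
contact_force: [-0.8, -0.9, -0.8]
opening: 0.11
```

Run:
```python
from h import *
print(ctrl.read_state()['position'])
s=snap('scene','s6.png'); u,v=[int(round(x)) for x in proj(s,np.array([.488,-.195,.065]))]; print(u-20,v-15)
cv2.imwrite('pics/c6.png',cv2.resize(s['image'][v-15:v+15,u-20:u+20,::-1],(600,450),interpolation=cv2.INTER_CUBIC))
```

```text
[ 0.48758266 -0.19576458  0.10112028]
263 224
```

View pics/c6.png

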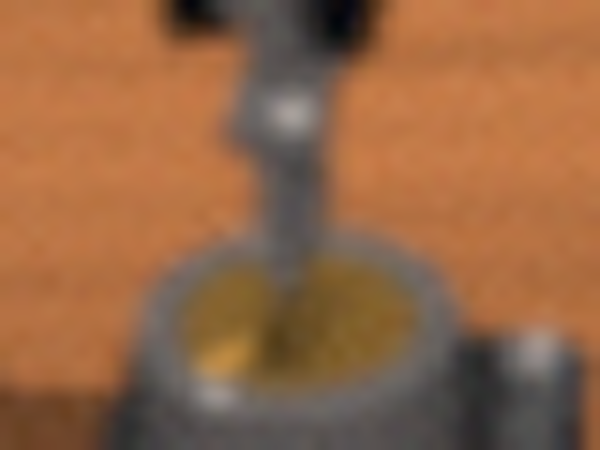

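{"name": "play_rows", "arguments": {
  "targets": [0.06,-0.016,0,0,0,0,0,0,-0.2,0,0,0,0,0,-0.2,0,0,0,0,0,-0.16,0,0,0,0,0,0,0,0,0]
}}

```text
clock: 15.8
position: [0.4883, -0.1961, 0.0861]
orientation: [-0.405, -3.114, -0.0]
contact_force: [-0.4, -0.3, -0.1]
opening: 0.111
```

{"name": "play_rows", "arguments": {
  "targets": [0,0,0,0,0,0]
}}

```text
clock: 15.9
position: [0.4888, -0.1962, 0.0868]
orientation: [-0.406, -3.115, -0.0]
contact_force: [0.3, -0.7, -0.9]
opening: 0.108
```

{"name": "play_rows", "arguments": {
  "targets": [0,0,-0.1,0,0,0,0,0,-0.1,0,0,0.3,0,0,-0.08,0,0,-0.6,0,0,-0.08,0,0,0.6,0,0,0,0,0,-0.3]
}}

```text
clock: 16.4
position: [0.4888, -0.1969, 0.078]
orientation: [-0.404, -3.115, 0.001]
contact_force: [-1.0, -0.4, -0.2]
opening: 0.109
```

{"name": "play_rows", "arguments": {
  "targets": [0,0,0,0,0,0]
}}

```text
clock: 16.5
position: [0.4888, -0.1968, 0.0781]
orientation: [0.406, 3.115, -0.001]
contact_force: [-0.2, -1.0, -0.6]
opening: 0.108
```

{"name": "play_rows", "arguments": {
  "targets": [0,0,-0.08,0,0,0.3,0,0,-0.08,0,0,-0.6,0,0,-0.08,0,0,0.6,0,0,-0.08,0,0,-0.6,0,0,0,0,0,0.3]
}}

```text
clock: 17.0
position: [0.4891, -0.1961, 0.0701]
orientation: [0.406, 3.115, 0.001]
contact_force: [0.3, 0.2, -1.1]
opening: 0.11
```

{"name": "play_rows", "arguments": {
  "targets": [0,0,0,0,0,0]
}}

```text
clock: 17.1
position: [0.4891, -0.196, 0.0701]
orientation: [0.404, 3.115, 0.001]
contact_force: [0.1, 0.5, -0.7]
opening: 0.109
```

{"name": "play_rows", "arguments": {
  "targets": [0,0,-0.07,0,0,0.3,0,0,-0.07,0,0,-0.6,0,0,-0.04,0,0,0.6,0,0,-0.04,0,0,-0.3,0,0,-0.04,0,0,0]
}}

```text
clock: 17.6
position: [0.4895, -0.1963, 0.0661]
orientation: [0.407, 3.115, 0.003]
contact_force: [-8.4, 3.4, 24.0]
opening: 0.113
```

{"name": "play_rows", "arguments": {
  "targets": [0,0,0,0,0,0]
}}

```text
clock: 17.7
position: [0.4895, -0.1963, 0.0662]
orientation: [0.406, 3.115, 0.003]
contact_force: [-6.9, 2.1, 18.4]
opening: 0.109
```

Run:
```python
from h import *
st=ctrl.read_state(); print(st['position'],st['contact_force'],st['torque'])
s=snap('scene','s7.png'); u,v=[int(round(x)) for x in proj(s,np.array([.488,-.195,.065]))]
cv2.imwrite('pics/c7.png',cv2.resize(s['image'][v-30:v+30,u-40:u+40,::-1],(600,450),interpolation=cv2.INTER_CUBIC))
```

```text
[ 0.48946223 -0.19630382  0.06617859] [-6.87385729  2.13915873 18.44173744] [ 0.61786312  1.62437116 -0.0734256 ]
```

View pics/c7.png

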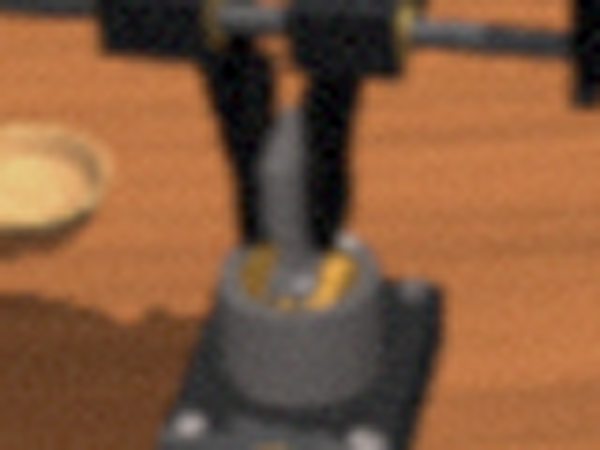

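{"name": "play_rows", "arguments": {
  "targets": [-0.02,0,0,0,0,-0.6,0,0,0,0,0,-0.8,0,0,0,0,0,-0.8,0,0,0,0,0,-0.8,0,0,0,0,0,0]
}}

```text
clock: 18.25
position: [0.4894, -0.1962, 0.0662]
orientation: [1.048, 2.961, 0.003]
contact_force: [-5.1, 2.6, 18.0]
opening: 0.108
```

```bash
cat > st.py <<'E'
from h import *
from scipy.spatial.transform import Rotation as Ro
st=ctrl.read_state(); R=Ro.from_rotvec(st['orientation']).as_matrix(); print(st['clock'],st['position'].round(4),'yaw',np.degrees(np.arctan2(R[1,1],R[0,1])).round(2),st['contact_force'].round(1),st['torque'].round(3),st['opening'].round(3))
E
python3 st.py
```

```text
Traceback (most recent call last):
  File "st.py", line 3, in <module>
    st=ctrl.read_state(); R=Ro.from_rotvec(st['orientation']).as_matrix(); print(st['clock'],st['position'].round(4),'yaw',np.degrees(np.arctan2(R[1,1],R[0,1])).round(2),st['contact_force'].round(1),st['torque'].round(3),st['opening'].round(3))
                                                                                                                                                                                                                             ^^^^^^^^^^^^^^^^^^^
AttributeError: 'float' object has no attribute 'round'
```

Turning smoothly so far (about 24°); continue.

{"name": "play_rows", "arguments": {
  "targets": [0,0,0,0,0,-0.8,0,0,0,0,0,-0.8,0,0,0,0,0,-0.8,0,0,0,0,0,-0.8,0,0,0,0,0,-0.8]
}}

```text
clock: 18.75
position: [0.4897, -0.1961, 0.0662]
orientation: [1.826, 2.556, 0.004]
contact_force: [-4.4, 2.6, 17.4]
opening: 0.105
```

{"name": "play_rows", "arguments": {
  "targets": [0,0,0,0,0,-0.8,0,0,0,0,0,-0.8,0,0,0,0,0,-0.8,0,0,0,0,0,-0.6,0,0,0,0,0,0]
}}

```text
clock: 19.25
position: [0.4901, -0.1961, 0.0662]
orientation: [2.314, 2.124, 0.004]
contact_force: [-3.9, 2.9, 17.3]
opening: 0.111
```

```bash
sed -i "s/st\['opening'\].round(3)/st['opening']/" st.py; python3 st.py
```

```text
19.25 [ 0.4901 -0.1961  0.0662] yaw -4.92 [-3.9  2.9 17.3] [0.558 1.13  0.052] 0.11053514716092842
```

{"name": "play_rows", "arguments": {
  "targets": [0,0,0,0,0,-0.6,0,0,0,0,0,-0.6,0,0,0,0,0,-0.3,0,0,0,0,0,0,0,0,0,0,0,0]
}}

```text
clock: 19.75
position: [0.4902, -0.1961, 0.0662]
orientation: [2.522, 1.872, 0.005]
contact_force: [-3.3, 3.2, 17.9]
opening: 0.112
```

```bash
python3 st.py
```

```text
19.75 [ 0.4902 -0.1961  0.0662] yaw -16.81 [-3.3  3.2 17.9] [0.491 1.072 0.045] 0.11199797486582179
```

{"name": "play_rows", "arguments": {
  "targets": [0,0,0,0,0,-0.3,0,0,0,0,0,0,0,0,0,0,0,0]
}}

```text
clock: 20.05
position: [0.4902, -0.1962, 0.0662]
orientation: [2.56, 1.819, 0.005]
contact_force: [-4.4, 2.6, 17.7]
opening: 0.107
```

```bash
python3 st.py
```

```text
20.05 [ 0.4902 -0.1962  0.0662] yaw -19.21 [-4.4  2.6 17.7] [0.472 1.114 0.055] 0.1069435005217621
```

{"name": "play_rows", "arguments": {
  "targets": [0,0,0,0,0,-0.3,0,0,0,0,0,0,0,0,0,0,0,0]
}}

```text
clock: 20.35
position: [0.4902, -0.1961, 0.0662]
orientation: [2.598, 1.766, 0.005]
contact_force: [-4.9, 3.8, 17.4]
opening: 0.111
```

```bash
python3 st.py
```

```text
20.35 [ 0.4902 -0.1961  0.0662] yaw -21.6 [-4.9  3.8 17.4] [0.499 1.082 0.08 ] 0.1114766210040797
```

{"name": "play_rows", "arguments": {
  "targets": [0,0,0,0,0,-0.25,0,0,0,0,0,0,0,0,0,0,0,0]
}}

```text
clock: 20.65
position: [0.4901, -0.196, 0.0662]
orientation: [-2.629, -1.72, -0.005]
contact_force: [-3.4, 2.9, 17.9]
opening: 0.108
```

```bash
python3 st.py
```

```text
20.65 [ 0.4901 -0.196   0.0662] yaw -23.6 [-3.4  2.9 17.9] [0.553 1.176 0.066] 0.1079633941516317
```

{"name": "play_rows", "arguments": {
  "targets": [0,0,0,0,0,-0.25,0,0,0,0,0,0,0,0,0,0,0,0]
}}

```text
clock: 20.95
position: [0.49, -0.1959, 0.0661]
orientation: [-2.658, -1.674, -0.004]
contact_force: [-3.8, 2.0, 18.7]
opening: 0.107
```

```bash
python3 st.py
python3 - <<'E'
from h import *
s=snap('scene','s8.png'); u,v=[int(round(x)) for x in proj(s,np.array([.488,-.195,.065]))]
cv2.imwrite('pics/c8.png',cv2.resize(s['image'][v-22:v+23,u-30:u+30,::-1],(800,600),interpolation=cv2.INTER_CUBIC))
E
```

```text
20.95 [ 0.49   -0.1959  0.0661] yaw -25.59 [-3.8  2.  18.7] [0.675 1.355 0.186] 0.1069937259555871
```

View pics/c8.png

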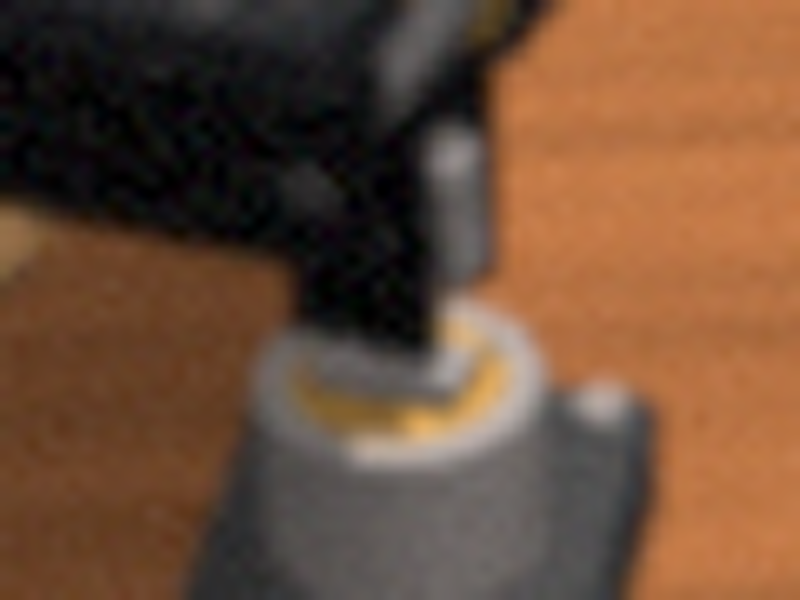

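{"name": "play_rows", "arguments": {
  "targets": [0,0,0,0,0,0,0,0,0,0,0,0,0,0,0,0,0,0]
}}

```text
clock: 21.3
position: [0.49, -0.1959, 0.0662]
orientation: [-2.658, -1.674, -0.005]
contact_force: [-4.9, 2.5, 18.4]
opening: 0.111
```

```bash
python3 st.py
python3 - <<'E'
from h import *
W=cloud(snap('scene')); r=np.hypot(W[...,0]-.493,W[...,1])
for a,b in((.028,.04),(.045,.07)):
    P=W[(r<.05)&(W[...,2]>a)&(W[...,2]<b)]; print(len(P),P.mean(0).round(4) if len(P) else '',P[:,2].max().round(4) if len(P) else '')
print(ctrl.hand_in())
E
```

```text
21.3 [ 0.49   -0.1959  0.0662] yaw -25.59 [-4.9  2.5 18.4] [0.677 1.282 0.181] 0.11058374705069766
293 [ 0.501  -0.0029  0.0334] 0.0399
98 [ 0.4975 -0.0023  0.0555] 0.0628
the job is handed in; nothing more can be done
None
```

I lifted the cap off the valve and set it on the bare worktop. I then moved the key from its stand into the keyway, wiggled it past the pins until it was home, and turned it clockwise to the stop. I handed the job in at about 21.3 s, still gripping the key.

**Key home:** the TCP is at z = 66.2 mm, against the 66.4 mm expected when fully home. The arm is pressing down with about 18 N. I felt almost no resistance while pushing past the pins; force rose only at the end, when the shoulder met the plug.

**Key turned:** the hand turned about 101°, which includes roughly 8° of play in the slot. The turning torque jumped from 0.07 to 0.19 N m at the end and held at 0.18, so I judge the plug is at its stop. I did not measure the plug angle directly.

**Side forces:** a small side force of about 5 N and a moment of 1.3 N m remained on the tool at the end.

**Cap:** it stands at about (0.493, 0.00). The depth image shows its top at about 33 mm and its knob at about 60 mm, which fits it being upright.

I touched nothing else on purpose, but took no closing picture to check that the other objects are where they were.

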